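# Unstack the seal-test check kit and put each part in its place

### The job

Take the stack of the seal tester's check kit apart from the top down, one piece at a time and each straight to its own place, set down gently: the hexagonal, round and square weights each flat inside the nest whose rim has its shape, and last the long plate lying flat on the sloping rest, lengthwise up the slope, in the middle, with its lower short edge up against the stop strip. Leave the clear bowl and the timer where they are.

Things in the scene. Friction and masses are not known exactly. Their poses are not given: they have to be found in the camera images.
- hex_weight: top of the stack: bright steel hexagonal weight, 28 mm across flats (32 mm across corners), 24 mm high, 0.13 kg. Origin: centre of its underside; z up; the flats face along its own x axis and every 60 degrees from it. It stands on the round weight.
- round_weight: second from the top: dark steel round weight, 44 mm diameter, 24 mm high, 0.28 kg. Origin: centre of its underside; z up. It stands on the square weight.
- square_weight: third from the top: bright steel square weight, 50 x 50 mm, 24 mm high, 0.47 kg. Origin: centre of its underside; x and y normal to its side faces, z up. It stands on the plate.
- plate: bottom of the stack: black plastic (phenolic) plate, 120 mm long (its x), 60 mm wide (its y), 16 mm thick, 0.17 kg, lying flat on the bench. Origin: centre of its underside; z up. Both ends are alike.
- hex_nest: fixed nest: a flat grey base 92 x 92 mm, 4 mm thick, carrying a black rim 4 mm wide, 4 mm high, round a hexagonal pocket 44 mm across flats (flats face its x axis and every 60 degrees). Origin: centre of the underside, on the bench; z up. The weight stands on the base inside the rim, its underside 4 mm above this origin.
- round_nest: fixed nest: a flat grey base 92 x 92 mm, 4 mm thick, carrying a black rim 4 mm wide, 4 mm high, round a round pocket 60 mm in diameter. Origin: centre of the underside, on the bench; z up. The weight stands on the base inside the rim, its underside 4 mm above this origin.
- square_nest: fixed nest: a flat grey base 92 x 92 mm, 4 mm thick, carrying a black rim 4 mm wide, 4 mm high, round a square pocket 66 x 66 mm (sides along its x and y). Origin: centre of the underside, on the bench; z up. The weight stands on the base inside the rim, its underside 4 mm above this origin.
- rest_face: fixed sloping rest: grey board 150 mm up the slope, 100 mm wide, rising 20 degrees, low edge towards the robot, white stop strip 10 mm high along it. Origin: on the surface, middle of the strip's inner face, 16 mm above the bench; x up the slope, y across to the left, z square out of the surface. The plate in place: underside on the surface, centre at x 60 mm, y 0.
- clear_bowl: bystander, loose: clear plastic bowl, rim diameter 80 mm, 45 mm high. Origin: centre of its underside. Not to be moved.
- timer: bystander, loose: white bench timer lying flat, 80 x 50 x 20 mm, with a green display. Origin: centre of its underside. Not to be moved.

How it is judged:
On the way, in this order (a step that is already met when the one before it is completed fails the run):
1. the hexagonal weight stands inside the hex nest (horizontal distance between hex_weight and hex_nest below 0.01 m and z of hex_weight in the frame of hex_nest between 0.001 and 0.0062 m and angle between hex_weight's own z axis and vertical below 0.06 rad and linear speed of hex_weight below 0.02 m/s), for 0.2 s.
2. the round weight stands inside the round nest (horizontal distance between round_weight and round_nest below 0.01 m and z of round_weight in the frame of round_nest between 0.001 and 0.0062 m and angle between round_weight's own z axis and vertical below 0.06 rad and linear speed of round_weight below 0.02 m/s), for 0.2 s.
3. the square weight stands inside the square nest (horizontal distance between square_weight and square_nest below 0.01 m and z of square_weight in the frame of square_nest between 0.001 and 0.0062 m and angle between square_weight's own z axis and vertical below 0.06 rad and linear speed of square_weight below 0.02 m/s), for 0.2 s.
4. the plate lies on the sloping rest against the stop strip (x of plate in the frame of rest_face between 0.055 and 0.068 m and y of plate in the frame of rest_face between -0.012 and 0.012 m and z of plate in the frame of rest_face between -0.003 and 0.003 m and angle between the z axis of plate and the z axis of rest_face, either way round below 0.06 rad and angle between the x axis of plate and the x axis of rest_face, either way round below 0.14 rad and linear speed of plate below 0.02 m/s), for 0.2 s.
At the end, for the whole second after the job is handed in: Each weight stands upright inside the rim of the nest of its shape, within 10 mm of its centre; the plate lies flat on the sloping board, lengthwise within 0.14 rad, within 12 mm of the middle, its lower edge at most 8 mm from the stop strip; all are at rest (all of step 1 and all of step 2 and all of step 3 and all of step 4); the robot touches nothing.
It fails at once if the clear bowl or the timer is moved by more than 20 mm (distance of any of clear_bowl, timer from where it was at the start of the episode above 0.02 m).
It fails at once if a piece is dropped or thrown (out of the fingers' touch and moving faster than 0.6 m/s) ((contact force between the fingers and hex_weight below 0.05 N and linear speed of hex_weight above 0.6 m/s) or (contact force between the fingers and round_weight below 0.05 N and linear speed of round_weight above 0.6 m/s) or (contact force between the fingers and square_weight below 0.05 N and linear speed of square_weight above 0.6 m/s) or (contact force between the fingers and plate below 0.05 N and linear speed of plate above 0.6 m/s)).
It also fails if it takes over 106 s, if anything falls off the work surface, if the arm or the gripper's body presses on something with over 40 N, if the wrist force passes 120 N, or if a joint passes its speed limit or range.

### The arm

A 6-joint arm with a two-finger parallel gripper is mounted at the origin on the work surface. World frame = base frame: x ahead of the robot, y to its left, z up, the work surface at z = 0. Lengths are in m, angles in rad, forces in N, time in s.
With the tool pointing down it reaches from about 0.25 to 0.775 m from the base axis. Payload 4 kg.
Tool frame: the origin (TCP) lies at the very end of the fingers, on their centre line; the grasp point (between the pads) lies 19 mm behind it (robot.tcp_to_grasp is the distance from the TCP to the grasp point, in m); z points along the fingers, y is the line along which they close (so a half turn about z gives the same grasp; the last joint's range is limited). The gripper opens to 94 mm and grips with 3 to 60 N. Pads are 16 mm wide; open, the fingers measure 119 mm over their backs; the gripper's body (75 mm by 177 mm) begins 78 mm behind the grasp point.
Start: joints at [-1.335, 0.087, 1.371, -0, 1.684, -0.103], TCP at [0.183, -0.519, 0.206] pointing down, gripper open.
Joint ranges: [-3.1, 3.1], [-0.76, 2.03], [0.27, 2.55], [-1.08, 4.22], [0.17, 2.65], [-2.57, 2.57]. Speed limits (rad/s): [2.79, 2.79, 3.14, 3.14, 3.14, 3.14].

### API

Orientations are given as [roll, pitch, yaw] about the fixed x, y, z axes, in that order (R = Rz(yaw) Ry(pitch) Rx(roll)).
In Python, from bench import robot gives the robot as it stands.
- The arm moves only by the tool nudge_tcp, called after "Request:" as a command line: name --argument value ..., lists and objects as JSON in quotes. Schema: {"type":"object","properties":{"plan":{"type":"array","items":{"type":"number"},"minItems":5,"maxItems":100},"only":{"type":"string"},"quiet":{"type":"boolean"},"lines":{"type":"string"}},"required":["plan"],"additionalProperties":false}. plan is one flat list of numbers that holds 1 to 20 rows one after another, with no inner brackets; each row has 5 numbers: the finger opening in m, then dx, dy, dz in fractions of the full range, 1 being 1000 mm, then a turn about the tool's z in shares of 2 pi rad (1.0 is 2 pi rad); each row shifts and turns the commanded pose from where the row before left it, along the tool's axes as they then stand; what a row does not reach is not made up. A row lasts 1/12 s, in which the tool goes at most 0.0417 m and 0.125 rad, less where a joint would pass 70% of its speed; a pose out of reach is approached as far as the arm can. The fingers move at their own pace and stop on an object; the grip force is fixed at half the most. Time passes only in rows, so rows that do not move let the fingers close. The tool returns the time, the measured TCP pose, the force, the opening and the grip force at its end. only (a regular expression) keeps the lines of the reply that match it, lines (a string "A,B") keeps lines A to B, and quiet returns only ok. A shift or turn number past 1, either way, is cut back to 1. Input that does not fit is refused with a message, and nothing moves.
- robot.get_obs(): the state, without advancing time (a new reading comes with each control period).
- robot.snapshot(name): name is "scene" or "top"; returns a dict with "color" (420x560x3 uint8, blue, green, red), "fx", "fy", "cx", "cy" (pixels), "k1" (the pictures are not rectified: a ray, as slopes to the right and down, at radius r is drawn at 1 + k1 r^2 times it, then the intrinsics apply), "extrinsics" (4x4, takes a point from world to camera coordinates). Camera axes: x right, y down, z forward; pixel columns grow to the right and rows downward; lengths in m; the calibration is good to about 2 mm. A picture is of the moment at which its call begins. There is no depth.
- robot.close_job(): hands the job in; it is judged then, once.
The state is a dict: "time": time; "joint_positions": joint angles; "qvel": joint speeds; "joint_torque": joint torques, N m; "tool_pos": TCP position; "ee_rot": TCP orientation; "wrist_force": force on the tool from outside, world axes, zero at the start; "wrist_torque": the same for the moment, N m; "width": finger opening in m; "finger_force": force on a finger pad.
Only numpy, scipy, OpenCV 4.12 (cv2) and the standard library are available. Lean on these libraries where they do the work, as an engineer would, in place of code of your own. Each camera call takes 0.05 s, during which the arm holds its last target. There are 200 camera calls.

## Working session

There is one attempt and no reset: what is moved stays moved. The work goes in short steps, Python scripts to look and compute and a tool call to move; the robot and the scene stay as the last step left them, time stands still between calls to the robot, and variables do not carry over. Pictures are saved under pics/ and viewed, at most 16 in all, crops included, and the job is handed in when it is done.

```bash
ls; mkdir -p pics
```

Run:
```python
from bench import robot
import cv2,numpy as np
o=robot.get_obs();print(o['time'],o['tool_pos'],o['ee_rot'],o['width'])
for n in ("scene","top"):
    s=robot.snapshot(n);cv2.imwrite(f"pics/{n}0.png",s["color"])
    print(n,s["fx"],s["fy"],s["cx"],s["cy"],s["k1"],np.round(s["extrinsics"],4).tolist())
    np.savez(f"{n}.npz",**s)
```

```text
bench.py
pics
0.0 [ 0.18267405 -0.51821959  0.2043168 ] [-3.13945725e+00 -2.42226663e-04  3.38795989e-01] 0.09406712050039015
scene 481.92870866966894 481.92870866966894 281.55979927059826 208.98516179637474 -0.0022163109999473723 [[-0.1892, 0.9819, -0.0082, 0.0842], [0.7121, 0.1314, -0.6897, -0.3275], [-0.6761, -0.1363, -0.7241, 1.4506], [0.0, 0.0, 0.0, 1.0]]
top 459.1729885500545 459.1729885500545 279.50992925082164 210.3128864044268 -0.10597552590738782 [[-0.052, -0.9986, -0.0007, 0.0088], [-0.9715, 0.0508, -0.2314, 0.535], [0.2311, -0.0113, -0.9729, 0.832], [0.0, 0.0, 0.0, 1.0]]
```

View pics/top0.png

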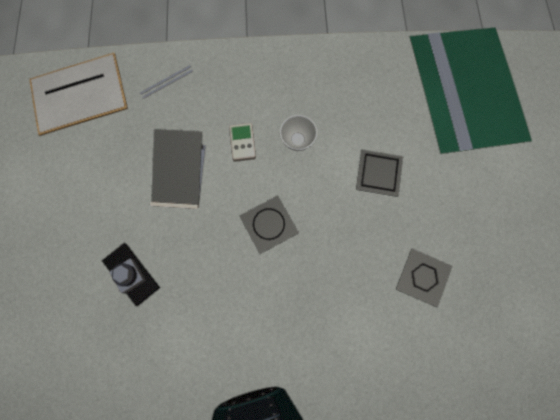

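View pics/scene0.png

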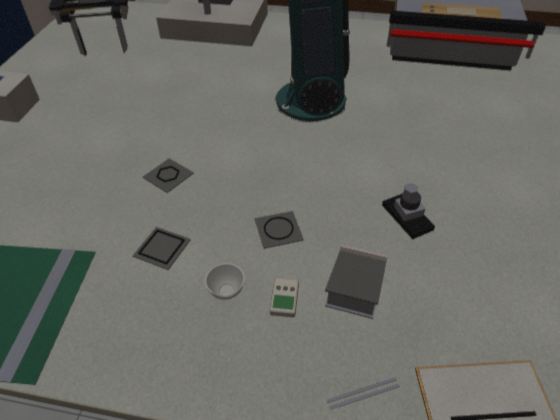

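The top view shows the stack at (130,274), the round nest at (269,224), the hex nest at (424,278), the square nest at (380,172) and the rest at (177,168). The bowl is at (298,133) and the timer at (243,142). Next I'll enlarge the stack and rest, then the nests.

Create h.py:
```python
import numpy as np,cv2
def cam(n):
    s=np.load(f"{n}.npz");K=np.array([[s['fx'],0,s['cx']],[0,s['fy'],s['cy']],[0,0,1.]])
    return K,np.array([s['k1'],0,0,0,0],float),s['extrinsics']
def w(n,pts,z):
    "pixels -> world at height z"
    K,d,E=cam(n);p=cv2.undistortPoints(np.array(pts,float).reshape(-1,1,2),K,d).reshape(-1,2)
    R,t=E[:3,:3],E[:3,3];c=-R.T@t
    r=np.c_[p,np.ones(len(p))]@R
    return c+r*((np.reshape(z,(-1,1))-c[2])/r[:,2:])
def px(n,P):
    K,d,E=cam(n);return cv2.projectPoints(np.array(P,float).reshape(-1,1,3),cv2.Rodrigues(E[:3,:3])[0],E[:3,3],K,d)[0].reshape(-1,2)
def crop(im,x,y,wd,ht,f):
    return cv2.resize(im[y:y+ht,x:x+wd],None,fx=f,fy=f,interpolation=cv2.INTER_CUBIC)
```

Run:
```python
from h import *
t=cv2.imread('pics/top0.png');s=cv2.imread('pics/scene0.png')
b=lambda i:np.clip(i*1.6,0,255).astype('uint8')
cv2.imwrite('pics/c1.png',b(np.hstack([crop(t,95,235,70,75,5),crop(s,375,175,70,75,5)])))
cv2.imwrite('pics/c2.png',b(np.hstack([crop(t,145,120,66,95,6),crop(s,322,240,66,95,6)])))
cv2.imwrite('pics/c3.png',b(np.vstack([np.hstack([crop(t,235,190,66,66,4),crop(t,391,244,66,66,4),crop(t,347,140,66,66,4)]),
 np.hstack([crop(s,246,196,66,66,4),crop(s,136,142,66,66,4),crop(s,129,214,66,66,4)])])))
```

```text
(no output)
```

View pics/c1.png

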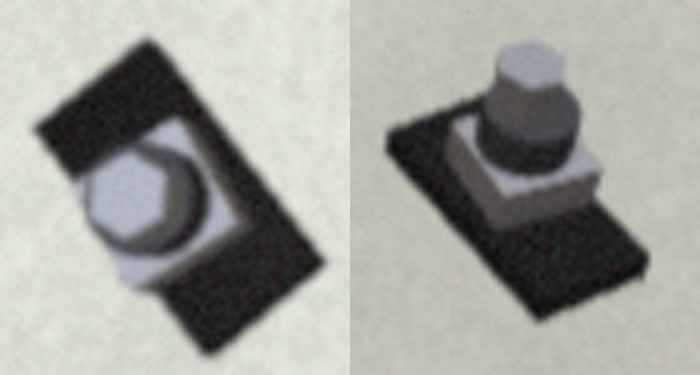

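View pics/c2.png

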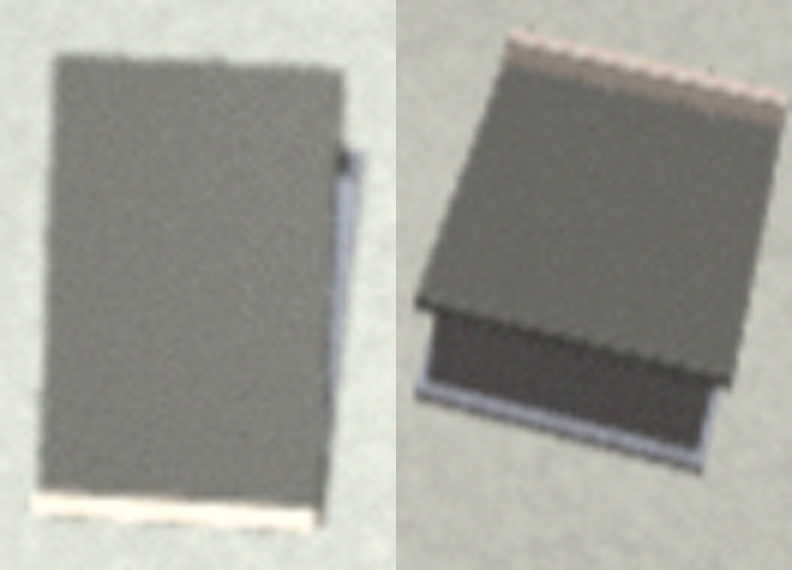

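View pics/c3.png

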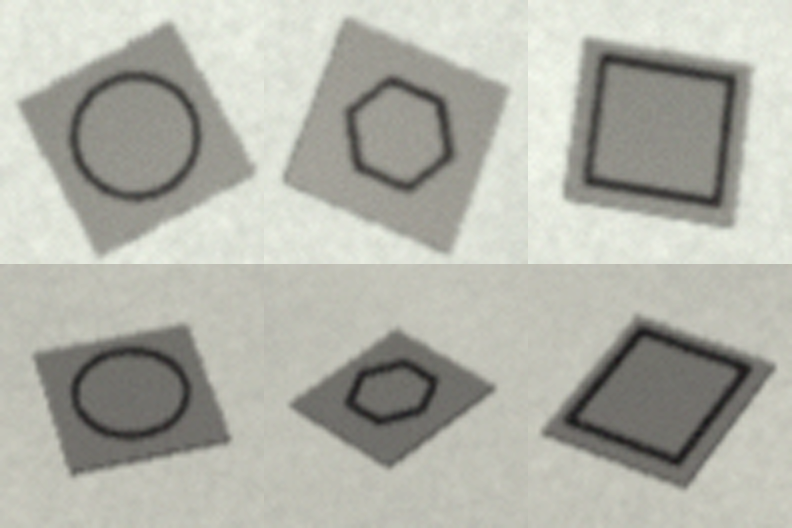

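c1: the stack's hex top is centred near (128,192) in the top crop and (531,65) in the scene crop; plate corners are clear in both. c2: board corners at (55,55), (343,72) and strip ends at (40,490), (318,508) in the crop. c3: all nest base corners are sharp.

Run:
```python
from h import *
np.set_printoptions(precision=4,suppress=True)
for n in('top','scene'):
    R,t=cam(n)[2][:3,:3],cam(n)[2][:3,3];print(n,'cam at',-R.T@t)
A=lambda l,f,o:np.array(l,float)/f-(.5/f-.5)*0+np.array(o)-.5+.5/f
def quad(p):  # centre, edge dirs
    e=np.roll(p,-1,0)-p
    print(p[:,:2].mean(0),'len',np.linalg.norm(e[:,:2],axis=1),'ang',np.degrees(np.arctan2(e[:,1],e[:,0])))
T=dict(round=[(172,22),(254,175),(100,254),(18,102)],hex=[(345-264,17),(509-264,90),(448-264,253),(284-264,182)],square=[(586-528,38),(752-528,68),(732-528,227),(565-528,198)])
S=dict(round=[(35,88),(186,61),(231,176),(72,210)],hex=[(133,65),(231,124),(126,203),(26,141)],square=[(109,52),(247,104),(157,223),(15,169)])
oT=dict(round=(235,190),hex=(391,244),square=(347,140));oS=dict(round=(246,196),hex=(136,142),square=(129,214))
for k in T:
    print(k);quad(w('top',A(T[k],4,oT[k]),.004));quad(w('scene',A(S[k],4,oS[k]),.004))
print('plate');quad(w('top',A([(148,40),(35,128),(208,355),(325,262)],5,(95,235)),.016))
quad(w('scene',A([(38,140),(190,312),(298,252)],5,(375,175)),.013))
print('square');quad(w('top',A([(180,122),(75,182),(135,288),(240,225)],5,(95,235)),.040))
quad(w('scene',A([(112,118),(148,198),(250,168)],5,(375,175)),.040))
print('hex',w('top',A([(128,192)],5,(95,235)),.088),w('scene',A([(181,65)],5,(375,175)),.088))
print('rest hi',w('top',A([(55,55),(343,72)],6,(145,120)),.0673)[:,:2],w('scene',A([(417-396,300),(732-396,376)],6,(322,240)),.0673)[:,:2])
print('strip',w('top',A([(40,490),(325,508)],6,(145,120)),.0254)[:,:2],'outer',w('top',A([(33,513),(315,528)],6,(145,120)),.02)[:,:2],
 w('scene',A([(510-396,35),(785-396,93)],6,(322,240)),.0254)[:,:2])
```

```text
top cam at [ 0.3279 -0.009   0.9333]
scene cam at [1.2299 0.158  0.8252]
round
[0.5209 0.0042] len [0.0918 0.0888 0.0905 0.0908] ang [-155.5863  114.4474   25.6607  -64.7028]
[0.5247 0.0079] len [0.0901 0.091  0.0907 0.0937] ang [ 114.2594   25.9428  -64.0234 -154.419 ]
hex
[ 0.3933 -0.306 ] len [0.0921 0.0903 0.09   0.0914] ang [-117.6256  152.318    63.0757  -26.3269]
[ 0.3973 -0.3022] len [0.0925 0.0901 0.0918 0.0919] ang [  61.8266  -26.8489 -117.0222  153.5487]
square
[ 0.6203 -0.237 ] len [0.0912 0.0905 0.0895 0.0912] ang [-103.5151  166.4172   76.8982  -12.5524]
[ 0.6251 -0.233 ] len [0.0926 0.0894 0.0905 0.0914] ang [  75.8751  -13.4543 -102.8772  167.8837]
plate
[0.4307 0.2878] len [0.0578 0.1191 0.0587 0.119 ] ang [ 126.3018 -142.1483  -53.6078   38.3278]
[0.4563 0.2969] len [0.1181 0.0652 0.1282] ang [  36.7733  133.2948 -112.8841]
square
[0.4248 0.2881] len [0.0474 0.0493 0.0475 0.0483] ang [ 117.5842 -149.5424  -61.2689   30.5194]
[0.4381 0.2903] len [0.0508 0.0522 0.0651] ang [  19.611   121.1495 -108.6896]
hex [[0.4245 0.2834 0.088 ]] [[0.4262 0.2865 0.088 ]]
rest hi [[0.7187 0.2294]
 [0.7063 0.1304]] [[0.712  0.1349]
 [0.7218 0.2328]]
strip [[0.5766 0.2433]
 [0.565  0.1448]] outer [[0.57   0.2471]
 [0.5595 0.1492]] [[0.5657 0.1518]
 [0.5742 0.2489]]
```

Run:
```python
from h import *
t=cv2.imread('pics/top0.png');s=cv2.imread('pics/scene0.png')
b=lambda i:np.clip(i*1.8,0,255).astype('uint8')
cv2.imwrite('pics/c4.png',b(np.hstack([crop(t,107,260,32,32,12),crop(s,396,180,32,32,12)])))
```

```text
(no output)
```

View pics/c4.png

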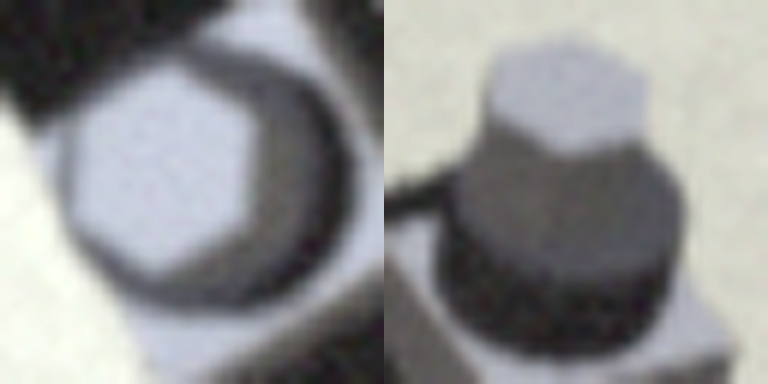

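The hex's vertices are readable in both crops: top crop (175,62), (253,108), (248,212), (157,275), (72,205), (80,112), and scene crop (565,38) to (490,115).

Run:
```python
from h import *
np.set_printoptions(precision=4,suppress=True)
A=lambda l,f,o:np.array(l,float)/f+np.array(o)-.5+.5/f
for n,l,o in(('top',[(175,62),(253,108),(248,212),(157,275),(72,205),(80,112)],(107,260)),('scene',[(106,70),(181,38),(261,72),(258,135),(188,155),(106,115)],(396,180))):
    p=w(n,A(l,12,o),.088)[:,:2];c=p.mean(0);v=p-c
    a=np.degrees(np.arctan2(v[:,1],v[:,0]));print(n,c,np.linalg.norm(v,axis=1),np.sort((a+30)%60)*1, np.degrees(np.angle(np.exp(6j*np.radians(a+30)).sum()))/6)
p=w('top',A([(190,178)],12,(107,260)),.064);print('round',p)
p=w('scene',A([(38,140),(298,252)],5,(375,175)),.014);print('plate scene',p.mean(0))
p=w('scene',A([(112,118),(250,168)],5,(375,175)),.04);print('sq scene',p.mean(0))
from bench import robot
print(robot.get_obs()['tool_pos'])
```

```text
top [0.4244 0.2834] [0.0156 0.016  0.0158 0.0174 0.0157 0.0159] [22.5931 24.6642 27.352  28.327  28.4048 29.2081] 26.77625710656672
scene [0.4263 0.2865] [0.0148 0.016  0.0168 0.0154 0.0152 0.0156] [27.8709 30.4236 31.9164 33.6108 33.843  41.1989] -26.96929578077732
round [[0.4244 0.2874 0.064 ]]
plate scene [0.4341 0.2929 0.014 ]
sq scene [0.4256 0.2949 0.04  ]
[ 0.1827 -0.5183  0.2045]
```

Units first: turns go in shares of 2 pi rad. So 0.116 rad is 0.0185.

Request:
nudge_tcp --plan '[0.094,0,0,0,0.0185,0.094,0,0,0,0.0185,0.094,0,0,0,0.0185,0.094,0.008,-0.02,0,0,0.094,0.011,-0.0365,0,0,0.094,0.011,-0.0365,0,0,0.094,0.011,-0.0365,0,0,0.094,0.011,-0.0365,0,0,0.094,0.011,-0.0365,0,0,0.094,0.011,-0.0365,0,0,0.094,0.011,-0.0365,0,0]'

```text
time: 1.02
tool_pos: [0.2702, -0.2421, 0.205]
ee_rot: [-3.141, 0.0, -0.01]
wrist_force: [0.7, -0.6, 0.1]
width: 0.094
finger_force: 0.0
```

Request:
nudge_tcp --plan '[0.094,0.012,-0.0365,0,0,0.094,0.012,-0.0365,0,0,0.094,0.012,-0.0365,0,0,0.094,0.012,-0.0365,0,0,0.094,0.012,-0.0365,0,0,0.094,0.012,-0.0365,0,0,0.094,0.012,-0.0365,0,0,0.094,0.012,-0.0365,0,0,0.094,0.012,-0.0365,0,0,0.094,0.012,-0.0365,0,0,0.094,0.012,-0.0365,0,0,0.094,0.012,-0.0365,0,0,0.094,0,0,0,0,0.094,0,0,0,0]'

```text
time: 2.18
tool_pos: [0.4179, 0.1938, 0.2042]
ee_rot: [3.14, 0.003, -0.005]
wrist_force: [-0.9, -0.7, 0.1]
width: 0.0943
finger_force: 0.0
```

Request:
nudge_tcp --plan '[0.094,0.003,-0.0303,0,0,0.094,0.0025,-0.0303,0,0,0.094,0.002,-0.0303,0,0,0.094,0,0,0.035,0,0.094,0,0,0.035,0,0.094,0,0,0,0,0.094,0,0,0,0]'

```text
time: 2.77
tool_pos: [0.425, 0.2812, 0.1334]
ee_rot: [3.138, 0.005, -0.011]
wrist_force: [0.3, -0.0, 0.6]
width: 0.0944
finger_force: 0.0
```

Run:
```python
from h import *
from bench import robot
o=robot.get_obs();p=o['tool_pos'];print(p,o['ee_rot'])
b=lambda i:np.clip(i*1.8,0,255).astype('uint8')
t,s=[robot.snapshot(n)['color'] for n in('top','scene')]
cv2.imwrite('pics/c5.png',b(np.hstack([crop(t,70,220,95,95,4),crop(s,360,140,95,95,4)])))
for n in('top','scene'):print(px(n,[p,p+[.008,.047,0],p+[-.008,.047,0],p+[.008,-.047,0],p+[-.008,-.047,0]]).round(1).tolist())
```

```text
[0.42501607 0.28121718 0.13335383] [ 3.13821749  0.00528332 -0.0108434 ]
[[112.8, 270.1], [87.2, 266.7], [86.9, 275.7], [138.9, 264.4], [138.8, 273.5]]
[[412.2, 171.6], [434.9, 176.8], [434.7, 171.8], [389.8, 171.4], [390.1, 166.5]]
```

View pics/c5.png

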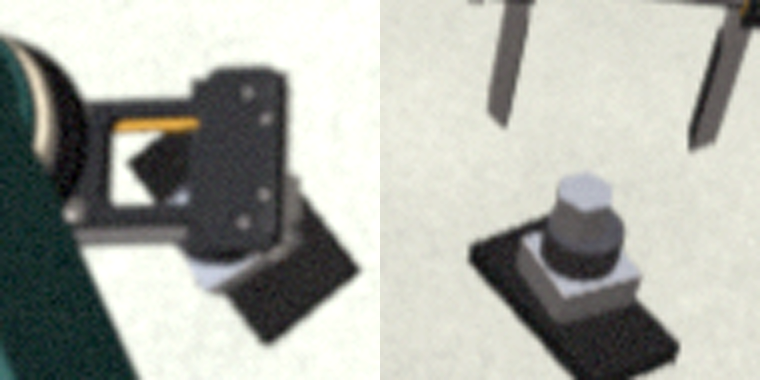

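In the scene crop the fingertips sit about 2 px right and 0.7 px below where the calibration predicts. The top camera's positions are therefore closer to the robot frame, so I'll use those.

Request:
nudge_tcp --plan '[0.094,0,-0.002,0.03,0,0.094,0,0,0.022,0,0.094,0,0,0.01,0,0.06,0,0,0,0,0.05,0,0,0,0,0.042,0,0,0,0,0.036,0,0,0,0,0.032,0,0,0,0,0.03,0,0,0,0,0.028,0,0,0,0,0.02,0,0,0,0,0.02,0,0,0,0]'

```text
time: 3.87
tool_pos: [0.4267, 0.2855, 0.0735]
ee_rot: [3.142, -0.0, -0.009]
wrist_force: [-0.4, 0.4, -0.1]
width: 0.0376
finger_force: 0.0
```

Request:
nudge_tcp --plan '[0.036,0,0,0.0015,0,0.034,0,0,0,0,0.032,0,0,0,0,0.030,0,0,0,0]'

```text
time: 4.2
tool_pos: [0.4266, 0.2854, 0.0718]
ee_rot: [3.141, 0.0, -0.009]
wrist_force: [0.1, 0.0, 0.3]
width: 0.0306
finger_force: 0.0
```

Request:
nudge_tcp --plan '[0.02,0,0,0,0,0.02,0,0,0,0,0.02,0,0,0,0,0.02,0,0,0,0,0.02,0,0,0,0]'

```text
time: 4.62
tool_pos: [0.4267, 0.2853, 0.0719]
ee_rot: [3.141, 0.0, -0.009]
wrist_force: [-0.3, 0.1, -0.2]
width: 0.028
finger_force: 29.9
```

Request:
nudge_tcp --plan '[0.02,0,0,0,0,0.02,0,0,0,0]'

```text
time: 4.78
tool_pos: [0.4267, 0.2854, 0.0719]
ee_rot: [3.141, 0.0, -0.009]
wrist_force: [0.2, -0.1, -0.3]
width: 0.0276
finger_force: 29.9
```

Request:
nudge_tcp --plan '[0.02,0,0,-0.008,0,0.02,0,0,-0.02,0,0.02,0,0,-0.03,0,0.02,0,0,-0.015,0,0.02,0,0,0,0,0.02,0,0.015,0,0,0.02,-0.002,0.03,0,0,0.02,-0.002,0.035,0,0,0.02,-0.002,0.035,0,0,0.02,-0.002,0.035,0,0,0.02,-0.002,0.035,0,0,0.02,-0.002,0.035,0,0,0.02,-0.002,0.035,0,0,0.02,-0.002,0.035,0,0]'

```text
time: 5.95
tool_pos: [0.4069, -0.0057, 0.1439]
ee_rot: [-3.141, 0.001, -0.009]
wrist_force: [0.2, 0.2, -1.1]
width: 0.0274
finger_force: 29.9
```

Request:
nudge_tcp --plan '[0.02,-0.002,0.035,0,0,0.02,-0.002,0.035,0,0,0.02,-0.002,0.035,0,0,0.02,-0.002,0.035,0,0,0.02,-0.002,0.035,0,0,0.02,-0.002,0.035,0,0,0.02,-0.002,0.035,0,0,0.02,0,0.03,0,0,0.02,0,0.015,0,0,0.02,0,0,0,0,0.02,0,0,0,0,0.02,0,0,0,0,0.02,0,0,0,0]'

```text
time: 7.03
tool_pos: [0.3915, -0.2927, 0.1448]
ee_rot: [-3.141, 0.0, -0.007]
wrist_force: [0.2, -0.4, -1.2]
width: 0.0279
finger_force: 29.9
```

Request:
nudge_tcp --plan '[0.02,0.005,0.012,0.02,0,0.02,0,0,0.035,0,0.02,0,0,0.035,0,0.02,0,0,0.02,0,0.02,0,0,0.01,0,0.02,0,0,0,0,0.02,0,0,0,0,0.02,0,0,0,0]'

```text
time: 7.7
tool_pos: [0.3977, -0.3071, 0.0272]
ee_rot: [3.139, -0.003, -0.008]
wrist_force: [-0.8, -0.1, -0.4]
width: 0.0277
finger_force: 29.9
```

Run:
```python
from h import *
from bench import robot
b=lambda i:np.clip(i*1.8,0,255).astype('uint8')
t,s=[robot.snapshot(n)['color'] for n in('top','scene')]
cv2.imwrite('pics/c6.png',b(np.hstack([crop(t,384,235,80,80,5),crop(s,130,125,80,80,5)])))
```

```text
(no output)
```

View pics/c6.png

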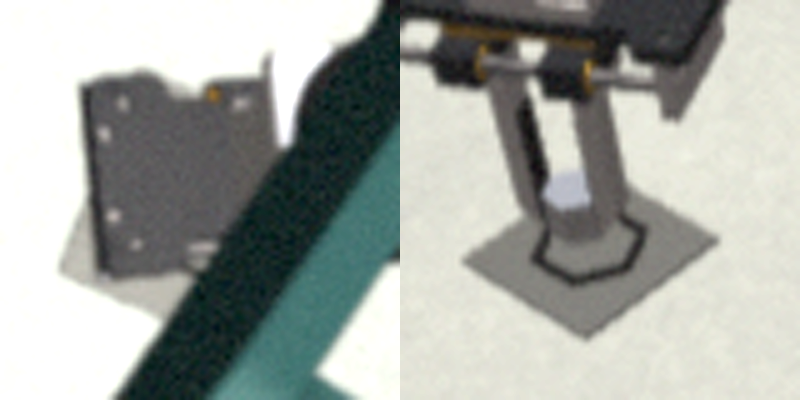

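Run:
```python
from h import *
from bench import robot
p=robot.get_obs()['tool_pos'];print(p)
q=p-[.0013,0,.0079]
P=[q,q+[0,0,.024],[.3953,-.3045,.008]]
print(((px('scene',P)-[130,125]+.4)*5+[400,0]).round().tolist())
a=np.radians(29.5+30+60*np.arange(6));h=np.c_[np.cos(a),np.sin(a),0*a]*.0162
print(((px('scene',q+[0,0,.024]+h)-[130,125]+.4)*5+[400,0]).round().tolist())
print(((px('scene',q+h)-[130,125]+.4)*5+[400,0]).round().tolist())
```

```text
[ 0.39763242 -0.30739276  0.02733641]
[[577.0, 225.0], [568.0, 188.0], [587.0, 241.0]]
[[589.0, 203.0], [601.0, 181.0], [580.0, 168.0], [548.0, 174.0], [535.0, 196.0], [556.0, 210.0]]
[[598.0, 239.0], [609.0, 218.0], [589.0, 204.0], [557.0, 211.0], [545.0, 232.0], [565.0, 246.0]]
```

Request:
nudge_tcp --plan '[0.02,-0.001,-0.003,0.006,0,0.02,0,0,0.004,0,0.02,0,0,0.002,0,0.02,0,0,0.0015,0,0.02,0,0,0.001,0,0.02,0,0,0,0,0.02,0,0,0,0]'

```text
time: 8.38
tool_pos: [0.395, -0.303, 0.0118]
ee_rot: [-3.141, 0.001, -0.009]
wrist_force: [-3.1, 3.3, 7.9]
width: 0.0278
finger_force: 29.9
```

Request:
nudge_tcp --plan '[0.03,0,0,0,0,0.034,0,0,0,0,0.05,0,0,0,0,0.06,0,0,0,0,0.06,0,0,0,0,0.06,0,0,0,0,0.06,0,0,-0.01,0,0.07,0,0,-0.03,0,0.094,0,0,-0.04,0,0.094,0,0,-0.03,0,0.094,0,0,0,0,0.094,0,0,0,0]'

```text
time: 9.38
tool_pos: [0.3967, -0.3046, 0.124]
ee_rot: [3.137, -0.005, -0.009]
wrist_force: [0.4, 1.0, -0.5]
width: 0.0898
finger_force: 0.0
```

Run:
```python
from h import *
from bench import robot
print(robot.get_obs()['tool_pos'])
b=lambda i:np.clip(i*1.8,0,255).astype('uint8')
t,s=[robot.snapshot(n)['color'] for n in('top','scene')]
cv2.imwrite('pics/c7.png',b(np.hstack([crop(s,130,125,80,80,5),crop(s,375,175,80,80,5)])))
print(((px('scene',[.3950,-.3045,.028])-[130,125]+.4)*5).round())
```

```text
[ 0.39668984 -0.30464432  0.12395146]
[[180. 211.]]
```

View pics/c7.png

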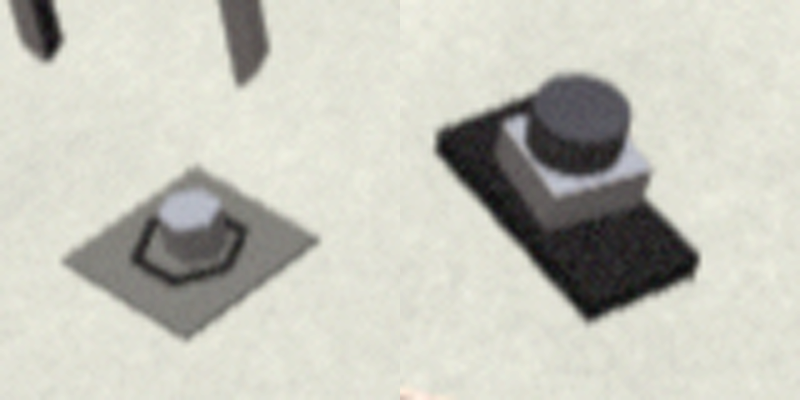

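The hex weight stands in its nest, upright and inside the rim: its top is at (190,209) and the nest centre at (192,251), so it is about 3 mm off. The round weight is now on top of the stack, with its top at (580,105).

Run:
```python
from h import *
from bench import robot
print(w('scene',[(410.6,195.6)],.064))
t=robot.snapshot('top')['color']
b=lambda i:np.clip(i*1.8,0,255).astype('uint8')
cv2.imwrite('pics/c8.png',b(np.hstack([crop(t,95,235,70,75,8)])))
```

```text
[[0.42627293 0.29043952 0.064     ]]
```

Request:
nudge_tcp --plan '[0.094,0,-0.02,0,0,0.094,0.002,-0.035,0,0,0.094,0.002,-0.035,0,0,0.094,0.002,-0.035,0,0,0.094,0.002,-0.035,0,0,0.094,0.002,-0.035,0,0,0.094,0.002,-0.035,0,0,0.094,0.002,-0.035,0,0,0.094,0.002,-0.035,0,0,0.094,0.002,-0.035,0,0,0.094,0.002,-0.035,0,0,0.094,0.002,-0.035,0,0,0.094,0.002,-0.035,0,0,0.094,0.002,-0.035,0,0,0.094,0.002,-0.035,0,0,0.094,0.002,-0.035,0,0,0.094,0,-0.035,0,0,0.094,0,0,0,0,0.094,0,0,0,0,0.094,0,0,0,0]'

```text
time: 11.2
tool_pos: [0.4297, 0.2756, 0.1188]
ee_rot: [3.139, 0.003, -0.009]
wrist_force: [-0.6, -0.6, -0.0]
width: 0.094
finger_force: 0.0
```

View pics/c8.png

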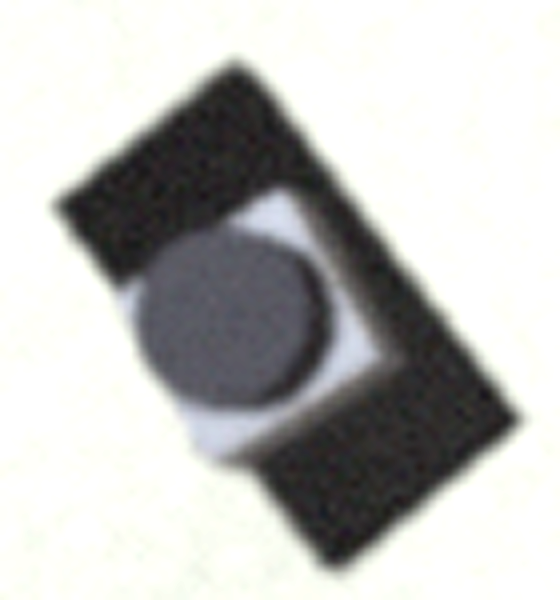

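The round's top face is centred at (226,318) in the 8x crop. Square corners are at (285,185), (120,290), (205,458), (385,358), and plate corners at (240,60), (55,205), (335,572), (520,420).

Run:
```python
from h import *
from bench import robot
np.set_printoptions(precision=4,suppress=True)
A=lambda l:np.array(l,float)/8+np.array((95,235))-.44
print(robot.get_obs()['tool_pos'],w('top',A([(226,318)]),.064))
for l,z in(([(285,185),(120,290),(205,458),(385,358)],.04),([(240,60),(55,205),(335,572),(520,420)],.016)):
    p=w('top',A(l),z)[:,:2];e=np.roll(p,-1,0)-p;print(p.mean(0),np.linalg.norm(e,axis=1),np.degrees(np.arctan2(e[:,1],e[:,0])))
```

```text
[0.4297 0.2756 0.1188] [[0.4245 0.2865 0.064 ]]
[0.4259 0.2891] [0.0479 0.0475 0.05   0.0507] [ 120.4392 -152.1072  -63.2348   30.3347]
[0.4307 0.2876] [0.0592 0.1203 0.0588 0.1194] [ 126.4948 -142.119   -52.6489   37.665 ]
```

Request:
nudge_tcp --plan '[0.094,-0.004,-0.0113,0.02,0,0.08,0,0,0.03,0,0.07,0,0,0.016,0,0.06,0,0,0.005,0,0.054,0,0,0,0,0.05,0,0,0,0,0.048,0,0,0,0,0.046,0,0,0,0,0.044,0,0,0,0,0.03,0,0,0,0,0.03,0,0,0,0,0.03,0,0,0,0]'

```text
time: 12.2
tool_pos: [0.4277, 0.2887, 0.0509]
ee_rot: [-3.139, -0.003, -0.009]
wrist_force: [0.2, 2.0, 5.2]
width: 0.0432
finger_force: 30.0
```

Request:
nudge_tcp --plan '[0.03,0,0,0,0,0.03,0,0,0,0]'

```text
time: 12.37
tool_pos: [0.4277, 0.2887, 0.051]
ee_rot: [-3.14, -0.003, -0.009]
wrist_force: [0.5, 1.3, 5.6]
width: 0.0434
finger_force: 30.0
```

Request:
nudge_tcp --plan '[0.03,0,0,-0.008,0,0.03,0,0,-0.02,0,0.03,0,0,-0.03,0,0.03,0,0,-0.012,0,0.03,0.0055,0.0155,0,0,0.03,0.011,0.0315,0,0,0.03,0.011,0.0315,0,0,0.03,0.011,0.0315,0,0,0.03,0.011,0.0315,0,0,0.03,0.011,0.0315,0,0,0.03,0.011,0.0315,0,0,0.03,0.011,0.0315,0,0,0.03,0.011,0.0315,0,0,0.03,0.0055,0.0155,0,0,0.03,0,0,0,0,0.03,0,0,0,0,0.03,0,0,0,0]'

```text
time: 13.78
tool_pos: [0.5223, 0.0045, 0.1186]
ee_rot: [-3.141, 0.002, -0.009]
wrist_force: [0.3, 0.5, -2.5]
width: 0.0431
finger_force: 30.0
```

Now lower to just above the pocket and then touch down.

Request:
nudge_tcp --plan '[0.03,0.0025,0,0.02,0,0.03,0,0,0.035,0,0.03,0,0,0.025,0,0.03,0,0,0.012,0,0.03,0,0,0,0,0.03,0,0,0,0,0.03,0,0,0,0]'

```text
time: 14.37
tool_pos: [0.5271, 0.0042, 0.0295]
ee_rot: [3.141, -0.004, -0.008]
wrist_force: [0.4, -0.1, -2.6]
width: 0.0437
finger_force: 30.0
```

Request:
nudge_tcp --plan '[0.03,0,0,0.004,0,0.03,0,0,0.002,0,0.03,0,0,0.0015,0,0.03,0,0,0,0,0.03,0,0,0,0]'

```text
time: 14.78
tool_pos: [0.5256, 0.0037, 0.0201]
ee_rot: [3.141, -0.0, -0.009]
wrist_force: [-0.4, 0.2, -2.7]
width: 0.0433
finger_force: 30.0
```

Request:
nudge_tcp --plan '[0.03,0,0,0.002,0,0.03,0,0,0.0015,0,0.03,0,0,0.0005,0,0.03,0,0,0,0]'

```text
time: 15.12
tool_pos: [0.5254, 0.0038, 0.0156]
ee_rot: [3.142, 0.001, -0.009]
wrist_force: [-0.5, 0.3, -2.5]
width: 0.0433
finger_force: 30.0
```

Request:
nudge_tcp --plan '[0.03,0,0,0.001,0,0.03,0,0,0.001,0,0.03,0,0,0,0,0.03,0,0,0,0]'

```text
time: 15.45
tool_pos: [0.5258, 0.0038, 0.015]
ee_rot: [3.141, -0.0, -0.009]
wrist_force: [-4.2, 0.6, 4.2]
width: 0.0433
finger_force: 30.0
```

Request:
nudge_tcp --plan '[0.046,0,0,0,0,0.05,0,0,0,0,0.06,0,0,0,0,0.07,0,0,0,0,0.07,0,0,0,0,0.07,0,0,-0.01,0,0.07,0,0,-0.03,0,0.094,0,0,-0.04,0,0.094,0,0,-0.025,0,0.094,0,0,0,0,0.094,0,0,0,0,0.094,0,0,0,0]'

```text
time: 16.45
tool_pos: [0.5251, 0.0038, 0.1185]
ee_rot: [3.142, 0.001, -0.009]
wrist_force: [-0.6, 1.0, 0.0]
width: 0.0935
finger_force: 0.0
```

Run:
```python
from h import *
from bench import robot
print(robot.get_obs()['tool_pos'])
b=lambda i:np.clip(i*1.8,0,255).astype('uint8')
t,s=[robot.snapshot(n)['color'] for n in('top','scene')]
cv2.imwrite('pics/c9.png',b(np.hstack([crop(s,239,186,80,80,5),crop(s,375,175,80,80,5)])))
```

```text
[0.52510449 0.00383599 0.11846149]
```

View pics/c9.png

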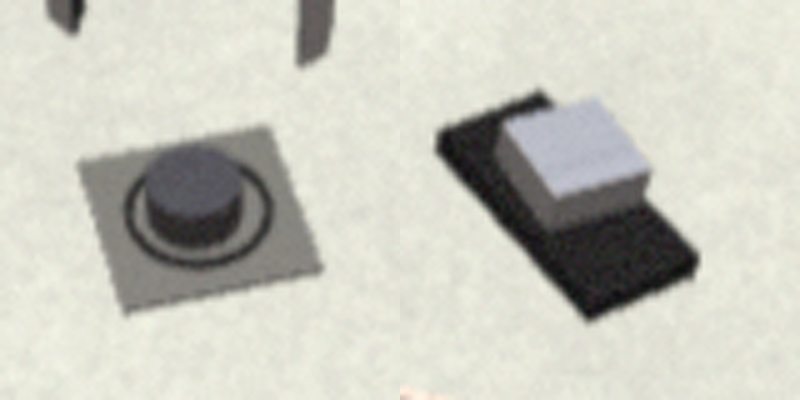

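The round weight sits inside its rim: its base is at about (194,215) against a ring centre of (199,214). The square weight's top corners are at (500,125), (597,97), (650,172), (550,197).

Run:
```python
from h import *
p=w('scene',np.array([(100,125),(197,97),(250,172),(150,197)])/5+[374.6,174.6],.04)[:,:2];e=np.roll(p,-1,0)-p;print(p.mean(0),np.linalg.norm(e,axis=1),np.degrees(np.arctan2(e[:,1],e[:,0])))
```

```text
[0.428919   0.29221961] [0.0509042  0.05018993 0.04974433 0.04753846] [ 121.40797799   27.88667541  -61.57991154 -150.82851024]
```

Converted, -0.103 rad is -0.0164.

Request:
nudge_tcp --plan '[0.094,-0.0112,-0.0316,0,0,0.094,-0.0112,-0.0316,0,0,0.094,-0.0112,-0.0316,0,0,0.094,-0.0112,-0.0316,0,0,0.094,-0.0112,-0.0316,0,0,0.094,-0.0112,-0.0316,0,0,0.094,-0.0112,-0.0316,0,0,0.094,-0.0112,-0.0316,0,0,0.094,-0.0112,-0.0316,0,0,0.094,0,0,0,-0.0164,0.094,0,0,0,-0.0164,0.094,0,0,0,-0.0164,0.094,0,0,0,-0.0164,0.094,0,0,0,-0.0164,0.094,0,0,0.03,0,0.094,0,0,0.03,0,0.094,0,0,0,0,0.094,0,0,0,0,0.094,0,0,0,0,0.094,0,0,0,0]'

```text
time: 18.22
tool_pos: [0.4285, 0.2897, 0.0606]
ee_rot: [3.141, -0.003, 0.506]
wrist_force: [-0.1, 0.3, -0.3]
width: 0.0939
finger_force: 0.0
```

Request:
nudge_tcp --plan '[0.09,-0.0016,0,0.02,0,0.085,0,0,0.012,0,0.08,0,0,0.004,0,0.075,0,0,0,0,0.07,0,0,0,0,0.066,0,0,0,0,0.062,0,0,0,0,0.058,0,0,0,0,0.054,0,0,0,0,0.052,0,0,0,0,0.05,0,0,0,0,0.04,0,0,0,0,0.04,0,0,0,0,0.04,0,0,0,0]'

```text
time: 19.38
tool_pos: [0.426, 0.2893, 0.0234]
ee_rot: [-3.14, -0.001, 0.506]
wrist_force: [-2.2, 5.0, 2.2]
width: 0.0498
finger_force: 29.9
```

Units first: turns go in shares of 2 pi rad. So 0.115 rad is 0.0183.

Request:
nudge_tcp --plan '[0.04,0,0,-0.008,0,0.04,0,0,-0.02,0,0.04,0,0,-0.03,0,0.04,0,0,-0.03,0.0095,0.04,0,0,-0.012,0.0183,0.04,0,0,0,0.0183,0.04,0,0,0,0.0183,0.04,0,0,0,0.0183,0.04,0,0,0,0.0183,0.04,0,0,0,0.0159,0.04,0,0,0,0,0.04,0,0,0,0]'

```text
time: 20.38
tool_pos: [0.4256, 0.2869, 0.1216]
ee_rot: [3.138, 0.001, -0.227]
wrist_force: [0.1, 0.5, -5.3]
width: 0.0493
finger_force: 29.9
```

Request:
nudge_tcp --plan '[0.04,0.0097,0.0146,0,0,0.04,0.0194,0.0292,0,0,0.04,0.0194,0.0292,0,0,0.04,0.0194,0.0292,0,0,0.04,0.0194,0.0292,0,0,0.04,0.0194,0.0292,0,0,0.04,0.0194,0.0292,0,0,0.04,0.0194,0.0292,0,0,0.04,0.0194,0.0292,0,0,0.04,0.0194,0.0292,0,0,0.04,0.0194,0.0292,0,0,0.04,0.0194,0.0292,0,0,0.04,0.0194,0.0292,0,0,0.04,0.0194,0.0292,0,0,0.04,0.0194,0.0292,0,0,0.04,0.0194,0.0292,0,0,0.04,0.0097,0.0146,0,0,0.04,0,0,0,0,0.04,0,0,0,0,0.04,0,0,0,0]'

```text
time: 22.05
tool_pos: [0.6214, -0.2366, 0.1219]
ee_rot: [-3.141, 0.003, -0.228]
wrist_force: [-0.9, 0.0, -5.0]
width: 0.0495
finger_force: 29.9
```

On target. Descend in stages.

Request:
nudge_tcp --plan '[0.04,0,0,0.02,0,0.04,0,0,0.035,0,0.04,0,0,0.025,0,0.04,0,0,0.012,0,0.04,0,0,0.006,0,0.04,0,0,0,0,0.04,0,0,0,0,0.04,0,0,0,0,0.04,0,0,0,0]'

```text
time: 22.8
tool_pos: [0.6237, -0.2378, 0.0277]
ee_rot: [3.14, -0.005, -0.229]
wrist_force: [-0.3, -0.6, -5.5]
width: 0.0497
finger_force: 29.9
```

Request:
nudge_tcp --plan '[0.04,0,0,0.004,0,0.04,0,0,0.002,0,0.04,0,0,0.0015,0,0.04,0,0,0,0,0.04,0,0,0,0,0.04,0,0,0,0]'

```text
time: 23.3
tool_pos: [0.6221, -0.2372, 0.0174]
ee_rot: [3.142, 0.0, -0.229]
wrist_force: [0.5, 0.4, -5.7]
width: 0.0497
finger_force: 29.9
```

Request:
nudge_tcp --plan '[0.04,0,0,0.002,0,0.04,0,0,0.0015,0,0.04,0,0,0.001,0,0.04,0,0,0,0,0.04,0,0,0,0]'

```text
time: 23.72
tool_pos: [0.6221, -0.2371, 0.0128]
ee_rot: [-3.142, 0.0, -0.229]
wrist_force: [0.2, 0.7, -6.3]
width: 0.0498
finger_force: 29.9
```

Request:
nudge_tcp --plan '[0.04,0,0,0.001,0,0.04,0,0,0.0005,0,0.04,0,0,0,0,0.04,0,0,0,0]'

```text
time: 24.05
tool_pos: [0.6222, -0.2372, 0.0115]
ee_rot: [3.141, -0.0, -0.229]
wrist_force: [0.4, -0.5, -4.9]
width: 0.0496
finger_force: 29.9
```

Request:
nudge_tcp --plan '[0.04,0,0,0.001,0,0.04,0,0,0,0,0.04,0,0,0,0]'

```text
time: 24.3
tool_pos: [0.6223, -0.2372, 0.0115]
ee_rot: [3.141, -0.001, -0.229]
wrist_force: [-3.6, 1.4, 0.4]
width: 0.0499
finger_force: 29.9
```

Down on the base. Release, retreat and look.

Request:
nudge_tcp --plan '[0.052,0,0,0,0,0.056,0,0,0,0,0.062,0,0,0,0,0.07,0,0,0,0,0.074,0,0,0,0,0.074,0,0,0,0,0.074,0,0,-0.01,0,0.074,0,0,-0.03,0,0.094,0,0,-0.04,0,0.094,0,0,-0.025,0,0.094,0,0,0,0,0.094,0,0,0,0,0.094,0,0,0,0]'

```text
time: 25.38
tool_pos: [0.6218, -0.237, 0.1152]
ee_rot: [-3.142, 0.001, -0.229]
wrist_force: [-0.0, 0.3, -0.2]
width: 0.0939
finger_force: 0.0
```

Run:
```python
from h import *
from bench import robot
b=lambda i:np.clip(i*1.8,0,255).astype('uint8')
t,s=[robot.snapshot(n)['color'] for n in('top','scene')]
print(robot.get_obs()['tool_pos'])
cv2.imwrite('pics/c10.png',b(np.hstack([crop(s,122,206,80,80,5),crop(t,90,230,80,80,5)])))
```

```text
[ 0.62100447 -0.23665907  0.11320314]
```

View pics/c10.png

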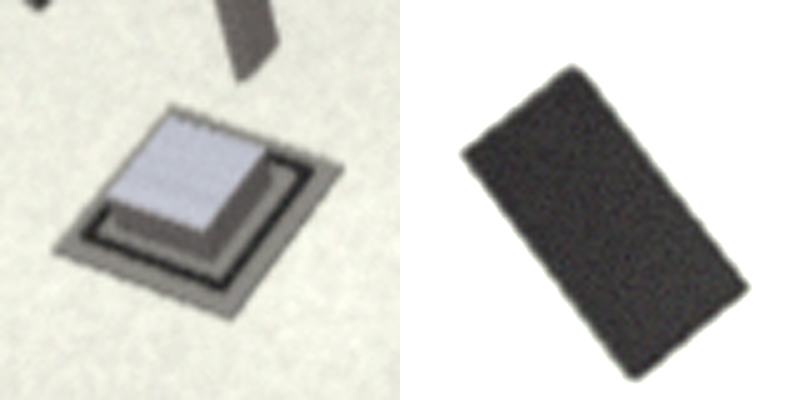

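The square weight sits flat inside its rim, with its top at about (190,170) and its base centred in the pocket. The plate is unmoved and clear. Next I'll go to the plate.

Request:
nudge_tcp --plan '[0.094,-0.0216,-0.0335,0,0,0.094,-0.0216,-0.0335,0,0,0.094,-0.0216,-0.0335,0,0,0.094,-0.0216,-0.0335,0,0,0.094,-0.0216,-0.0335,0,0,0.094,-0.0216,-0.0335,0,0,0.094,-0.0216,-0.0335,0,0,0.094,-0.0216,-0.0335,0,0,0.094,-0.0216,-0.0335,0,0,0.094,-0.0216,-0.0335,0,0,0.094,-0.0216,-0.0335,0,0,0.094,-0.0216,-0.0335,0,0,0.094,-0.0216,-0.0335,0,0,0.094,-0.0216,-0.0335,0,0,0.094,0,0,0,0,0.094,0,0,0,0]'

```text
time: 26.82
tool_pos: [0.4323, 0.2895, 0.1136]
ee_rot: [3.139, 0.003, -0.225]
wrist_force: [-0.2, -0.8, -0.1]
width: 0.0939
finger_force: 0.0
```

Request:
nudge_tcp --plan '[0.094,0,0,0,-0.0175,0.094,0,0,0,-0.0175,0.094,0,0,0,-0.0175,0.094,0,0,0,-0.0175,0.094,0,0,0.02,-0.0175,0.094,0,0,0.02,-0.0175,0.094,0,0,0.02,-0.0175,0.094,0,0,0.015,-0.0175,0.094,0,0,0,0,0.094,0,0,0,0,0.094,0,0,0,0,0.094,0,0,0,0]'

```text
time: 27.82
tool_pos: [0.4354, 0.2882, 0.0418]
ee_rot: [3.141, -0.002, 0.648]
wrist_force: [-0.0, 0.1, -0.1]
width: 0.0935
finger_force: 0.0
```

Run:
```python
from h import *
A=np.array([(173,65),(62,153),(235,380),(349,288)])/5+[89.6,229.6]
p=w('top',A,.016)[:,:2];e=np.roll(p,-1,0)-p;print(p.mean(0),np.degrees(np.arctan2(e[:,1],e[:,0])))
```

```text
[0.43057454 0.28748367] [ 126.83117199 -142.15861259  -53.1695194    38.06142398]
```

Request:
nudge_tcp --plan '[0.092,-0.0026,-0.002,0.018,0,0.09,0,0,0.012,0,0.088,0,0,0.004,0,0.084,0,0,0,0,0.08,0,0,0,0,0.076,0,0,0,0]'

```text
time: 28.32
tool_pos: [0.4316, 0.2886, 0.0072]
ee_rot: [3.141, -0.001, 0.651]
wrist_force: [0.8, 0.4, -0.0]
width: 0.0774
finger_force: 0.0
```

Request:
nudge_tcp --plan '[0.072,0,0,0.001,0,0.068,0,0,0,0,0.064,0,0,0,0,0.062,0,0,0,0,0.06,0,0,0,0,0.05,0,0,0,0,0.05,0,0,0,0,0.05,0,0,0,0]'

```text
time: 28.98
tool_pos: [0.4309, 0.2887, 0.0057]
ee_rot: [-3.141, -0.0, 0.651]
wrist_force: [-1.0, 1.9, 0.9]
width: 0.0594
finger_force: 30.0
```

Plate gripped (59.4 mm). Lift, turn to the rest's heading and move over it.

Converted, 0.108 rad is 0.0172.

Request:
nudge_tcp --plan '[0.05,0,0,-0.008,0,0.05,0,0,-0.02,0,0.05,0,0,-0.035,0,0.05,0,0,-0.035,0,0.05,0,0,-0.03,0.0172,0.05,0,0,0,0.0172,0.05,0,0,0,0.0172,0.05,0,0,0,0.0172,0.05,0,0,0,0.0172,0.05,0,0,0,0.0172,0.05,0,0,0,0.0172,0.05,0,0,0,0]'

```text
time: 29.98
tool_pos: [0.4309, 0.2877, 0.1334]
ee_rot: [3.14, -0.0, -0.107]
wrist_force: [0.3, -0.2, -0.9]
width: 0.0595
finger_force: 30.0
```

Request:
nudge_tcp --plan '[0.05,0.0151,0.0056,0,0,0.05,0.0302,0.0113,0,0,0.05,0.0302,0.0113,0,0,0.05,0.0302,0.0113,0,0,0.05,0.0302,0.0113,0,0,0.05,0.0302,0.0113,0,0,0.05,0.0302,0.0113,0,0,0.05,0.0151,0.0056,0,0,0.05,0,0,0,0,0.05,0,0,0,0,0.05,0,0,0,0,0.05,0,0,0,0]'

```text
time: 30.98
tool_pos: [0.6321, 0.1881, 0.1335]
ee_rot: [3.142, 0.0, -0.103]
wrist_force: [-0.2, -0.7, -1.8]
width: 0.0596
finger_force: 30.0
```

Run:
```python
from h import *
from bench import robot
b=lambda i:np.clip(i*1.7,0,255).astype('uint8')
o=robot.get_obs();print(o['tool_pos'],o['ee_rot'])
s=robot.snapshot('scene')['color']
cv2.imwrite('pics/c11.png',b(crop(s,290,170,130,160,3.5)))
```

```text
[0.63207645 0.18806015 0.13353865] [ 3.14150667e+00  4.63520682e-04 -1.03480237e-01]
```

View pics/c11.png

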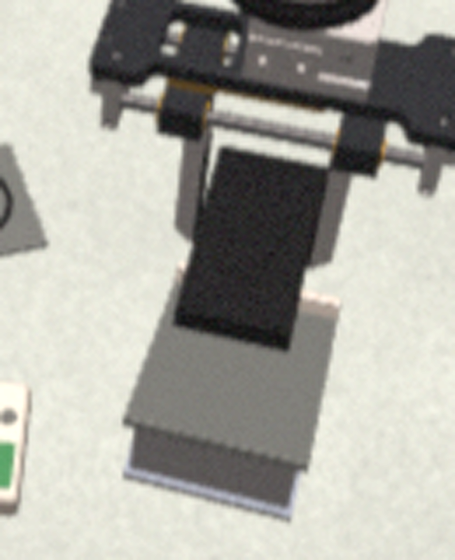

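The plate is held level over the rest, aligned with the board and centred across it. Its near edge runs (177,322) to (290,345), over board edges of about (150,350) to (325,385). Lower it slowly so that it pivots in the fingers.

Request:
nudge_tcp --plan '[0.05,0,0,0.02,0,0.05,0,0,0.025,0,0.05,0,0,0.012,0,0.05,0,0,0.004,0,0.05,0,0,0,0,0.05,0,0,0,0,0.05,0,0,0,0,0.05,0,0,0,0]'

```text
time: 31.7
tool_pos: [0.6339, 0.1878, 0.0744]
ee_rot: [-3.141, -0.003, -0.105]
wrist_force: [-0.2, -0.7, -1.7]
width: 0.0596
finger_force: 30.0
```

Request:
nudge_tcp --plan '[0.05,0,0,0.003,0,0.05,0,0,0.003,0,0.05,0,0,0.002,0,0.05,0,0,0.002,0,0.05,0,0,0,0,0.05,0,0,0,0]'

```text
time: 32.2
tool_pos: [0.6329, 0.1877, 0.063]
ee_rot: [-3.141, -0.0, -0.105]
wrist_force: [-2.5, 0.7, 1.9]
width: 0.0596
finger_force: 30.0
```

Request:
nudge_tcp --plan '[0.05,0,0,0.002,0,0.05,0,0,0.002,0,0.05,0,0,0.002,0,0.05,0,0,0,0,0.05,0,0,0,0]'

```text
time: 32.62
tool_pos: [0.6327, 0.1876, 0.0561]
ee_rot: [-3.142, 0.001, -0.105]
wrist_force: [-1.7, 0.9, 1.4]
width: 0.0596
finger_force: 30.0
```

Pivoting with a low force of about 3 N. Continue.

Request:
nudge_tcp --plan '[0.05,0,0,0.002,0,0.05,0,0,0.002,0,0.05,0,0,0.002,0,0.05,0,0,0.001,0,0.05,0,0,0,0,0.05,0,0,0,0]'

```text
time: 33.12
tool_pos: [0.633, 0.1875, 0.0493]
ee_rot: [-3.142, -0.0, -0.105]
wrist_force: [-2.2, 1.1, 1.7]
width: 0.0597
finger_force: 30.0
```

Request:
nudge_tcp --plan '[0.05,0,0,0.002,0,0.05,0,0,0.001,0,0.05,0,0,0,0,0.05,0,0,0,0]'

```text
time: 33.45
tool_pos: [0.6333, 0.1875, 0.0466]
ee_rot: [-3.141, -0.001, -0.105]
wrist_force: [-0.4, 0.8, 1.8]
width: 0.0596
finger_force: 30.0
```

Request:
nudge_tcp --plan '[0.05,0,0,0.001,0,0.05,0,0,0.001,0,0.05,0,0,0,0,0.05,0,0,0,0]'

```text
time: 33.78
tool_pos: [0.6335, 0.1875, 0.0447]
ee_rot: [-3.141, -0.001, -0.105]
wrist_force: [0.7, 1.1, 2.8]
width: 0.0593
finger_force: 30.0
```

Request:
nudge_tcp --plan '[0.05,0,0,0.001,0,0.05,0,0,0.0005,0,0.05,0,0,0,0,0.05,0,0,0,0]'

```text
time: 34.12
tool_pos: [0.6335, 0.1875, 0.0435]
ee_rot: [-3.141, -0.002, -0.105]
wrist_force: [1.4, 0.5, 3.5]
width: 0.0595
finger_force: 30.0
```

Request:
nudge_tcp --plan '[0.05,-0.001,0,0.0006,0,0.05,-0.001,0,0.0004,0,0.05,-0.001,0,0.0004,0,0.05,0,0,0,0,0.05,0,0,0,0]'

```text
time: 34.53
tool_pos: [0.6306, 0.1876, 0.0424]
ee_rot: [3.141, -0.002, -0.105]
wrist_force: [1.2, 0.1, 5.4]
width: 0.0594
finger_force: 30.0
```

Request:
nudge_tcp --plan '[0.05,-0.001,0,0.0003,0,0.05,-0.001,0,0.0004,0,0.05,0,0,0,0,0.05,0,0,0,0]'

```text
time: 34.87
tool_pos: [0.6286, 0.1878, 0.0416]
ee_rot: [3.141, -0.002, -0.105]
wrist_force: [1.1, -0.2, 6.5]
width: 0.0602
finger_force: 30.0
```

Request:
nudge_tcp --plan '[0.05,-0.001,0,0.0003,0,0.05,-0.001,0,0.0004,0,0.05,0,0,0,0,0.05,0,0,0,0]'

```text
time: 35.2
tool_pos: [0.6265, 0.188, 0.0409]
ee_rot: [3.141, -0.002, -0.105]
wrist_force: [1.0, 0.0, 5.3]
width: 0.0597
finger_force: 30.0
```

Request:
nudge_tcp --plan '[0.05,-0.001,0,0.0003,0,0.05,-0.0005,0,0.0002,0,0.05,0,0,0,0,0.05,0,0,0,0]'

```text
time: 35.53
tool_pos: [0.6252, 0.1881, 0.0404]
ee_rot: [3.141, -0.002, -0.106]
wrist_force: [1.6, -1.0, 5.4]
width: 0.0593
finger_force: 30.0
```

Request:
nudge_tcp --plan '[0.05,-0.001,0,0.0003,0,0.05,-0.0005,0,0.0002,0,0.05,0,0,0,0,0.05,0,0,0,0]'

```text
time: 35.87
tool_pos: [0.6252, 0.1882, 0.0404]
ee_rot: [-3.141, -0.005, -0.106]
wrist_force: [6.1, -1.0, 4.9]
width: 0.0595
finger_force: 30.0
```

Request:
nudge_tcp --plan '[0.05,-0.001,0,0.0003,0,0.05,-0.0005,0,0.0002,0,0.05,0,0,0,0,0.05,0,0,0,0]'

```text
time: 36.2
tool_pos: [0.6251, 0.1881, 0.0404]
ee_rot: [-3.141, -0.009, -0.106]
wrist_force: [8.4, -0.4, 4.6]
width: 0.0599
finger_force: 30.0
```

Run:
```python
from h import *
from bench import robot
b=lambda i:np.clip(i*1.8,0,255).astype('uint8')
t,s=[robot.snapshot(n)['color'] for n in('top','scene')]
cv2.imwrite('pics/c12.png',b(np.hstack([crop(t,140,110,75,110,5),crop(s,315,225,75,110,5)])))
```

```text
(no output)
```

View pics/c12.png

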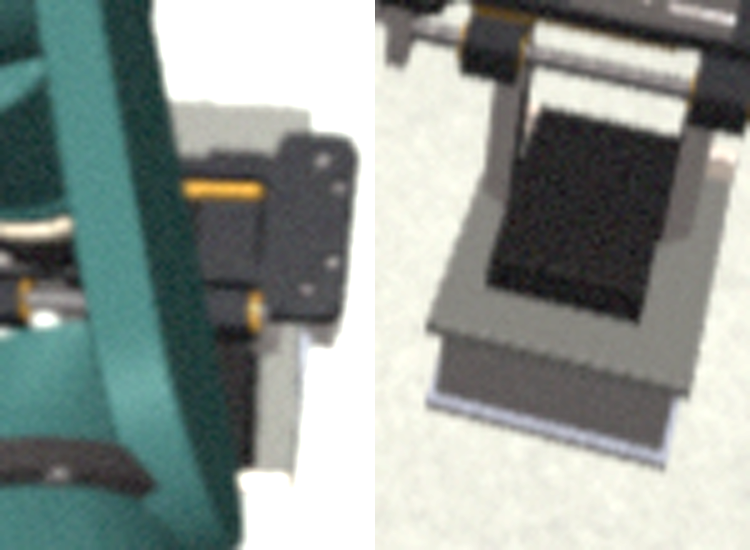

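The scene crop shows the plate lying along the slope, centred, with its upper end at (490,285) to (640,320). The force rise at x = 0.625 is the strip. Release and lift.

Request:
nudge_tcp --plan '[0.061,0.001,0,0,0,0.063,0,0,0,0,0.068,0,0,0,0,0.074,0,0,0,0,0.08,0,0,0,0,0.08,0,0,0,0,0.08,0,0,-0.008,0,0.08,0,0,-0.02,0,0.094,0,0,-0.035,0,0.094,0,0,-0.04,0,0.094,-0.03,0,-0.02,0,0.094,-0.04,0,0,0,0.094,-0.04,0,0,0,0.094,-0.04,0,0,0,0.094,-0.04,0,0,0,0.094,0,0,0,0,0.094,0,0,0,0,0.094,0,0,0,0,0.094,0,0,0,0]'

```text
time: 37.88
tool_pos: [0.4349, 0.2086, 0.1625]
ee_rot: [-3.141, -0.002, -0.106]
wrist_force: [-0.5, 0.1, -0.7]
width: 0.094
finger_force: 0.0
```

Run:
```python
from h import *
from bench import robot
b=lambda i:np.clip(i*1.8,0,255).astype('uint8')
t,s=[robot.snapshot(n)['color'] for n in('top','scene')]
a=crop(t,140,110,75,110,4);c=crop(s,315,225,75,110,4);
e=b(s)[100:345,120:400]
c2=np.hstack([b(a),b(c)])
cv2.imwrite('pics/c13.png',np.vstack([c2[:,:600],np.hstack([np.zeros((0,600,3),'uint8')]) ]) if 0 else np.hstack([b(a)[:,:240],b(c),cv2.resize(e,(250,219)).repeat(1,0) if 0 else np.pad(cv2.resize(e,(250,219)),((0,221),(0,0),(0,0)))]))
```

```text
(no output)
```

View pics/c13.png

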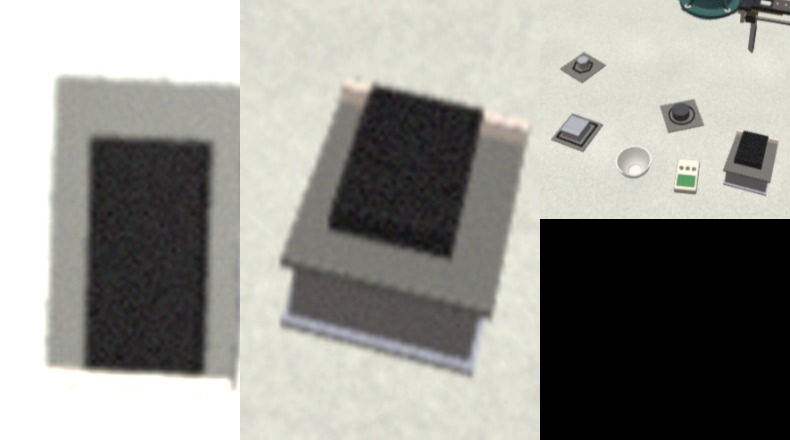

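The plate lies flat on the board against the strip and centred: its edges run from 88 to 210 in the top crop, on a board from about 52 to 240. All three weights are in their nests, and the bowl and timer have not moved. I'm handing in.

```bash
python3 -c "
from bench import robot
print(robot.close_job())"
```

```text
the job is handed in; nothing more can be done
None
```

I handed the job in at about 38 s: the last pictures show all three weights flat in their matching nests, the plate flat on the slope against the stop strip, and the bowl and timer unmoved; no verdict was returned.

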